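Fit the intake tube to the ward air sampler

TASK

Take the plug out of the air sampler's port and put it in the steel tray. Then stand the longer of the two metal tubes in the port and push it gently down past the grip of the seal until it is fully home on the stop inside; let go, and leave the short tube and the other things on the desk where they are.

Things in the scene. Friction and masses are not known exactly. Their poses are not given: they have to be found in the camera images.
- sampler: White air sampler, a fixed box 160 (x) x 140 (y) x 100 mm high; origin at the centre of its underside. On its top stands a dark steel collar, 36 mm across and 15 mm high, the push-fit port, centred 30 mm towards -x and 20 mm towards +y of the box's own axes.
- port (a point): Centre of the port's mouth, level with the collar's rim, 115 mm above the desk. The bore below is upright and 17.8 mm wide. A rigid stop closes it 22 to 34 mm below the rim, different from unit to unit and out of sight: it is found by feel, as a sudden hard rise in force. Pressing much harder than 30 N once it is home would break it.
- valve (a joint): Pin of the shut-off valve inside the port, 8 mm across, standing 4 mm proud of the middle of the stop. The tube's foot presses it down (1 to 2 N of spring, pushing back up). 0 = closed; about 0.004 (m) = open, the foot fully home on the stop. Out of sight.
- seal (a point): On the bore's axis, 9 mm below the rim, at the middle of the seal: four rounded spring teeth that leave 13 mm between them. A 16 mm tube meets a bump of about 8 to 15 N here, then slides on with a steady drag of 5 to 10 N; the teeth hold it where it is left.
- plug: Grey round plug that closes the port at the start, loose in it, pulled straight up. Head 26 mm across and 28 mm high; origin at the centre of the head's underside (resting on the collar's rim); z up along its axis. Below it a black stem 12 mm across and 18 mm long. 30 g.
- tray: Fixed open steel tray, 120 (x) x 100 (y) x 25 mm high, walls and floor 3 mm; origin at the centre of its underside.
- stand: Fixed grey block 50 (x) x 150 (y) x 50 mm high with two upright 18 mm holes, 40 mm towards +y and -y of its centre and 40 mm deep, one metal tube standing in each; which is which varies. Origin at the centre of its underside.
- long_tube: The longer rigid metal tube, 130 mm overall: stem 16 mm across and 105 mm long, its lowest 6 mm tapering to 12 mm, and on top a round steel head 26 mm across and 25 mm high to hold it by. Origin at the centre of its foot, z up along its axis; at the start the foot stands 10 mm above the desk. 50 to 100 g.
- tube_foot (a point): Centre of the long tube's foot, the end that goes into the port (same as the origin of long_tube).
- short_tube: The other tube, the same but 100 mm overall (stem 75 mm, same head). To be left in the stand. Origin at the centre of its foot.
- mouse: Black computer mouse, 100 x 60 x 32 mm high, loose; to be left alone.
- tape: Roll of tape lying flat, 70 mm across, 20 mm high, loose; to be left alone.
- gel: Clear bottle of hand gel, 56 mm across, 140 mm high, loose; to be left alone.
- mug: White mug, 80 mm across, 90 mm high, loose; to be left alone.
There are look-alikes about, which are no part of the job. Leave any yellow look-alike of the long_tube alone. There is more than one size of the plug; the one meant has the size given above.

How it is judged:
On the way, in this order (a step that is already met when the one before it is completed fails the run):
1. the plug lies in the tray, let go (x of plug in the frame of tray between -0.06 and 0.06 m and y of plug in the frame of tray between -0.05 and 0.05 m and z of plug in the frame of tray below 0.035 m and contact force between plug and the fingers below 0.1 N), for 0.2 s.
2. the long tube is pushed home (horizontal distance between tube_foot and port below 0.004 m and value of joint valve above 0.0025 m), for 0.2 s.
At the end, for the whole second after the job is handed in: The long tube stands in the port, within 5 degrees of upright, pushed home so far that the valve pin is down by over 2.5 mm (foot within 1.5 mm of the stop), at rest and released; the plug lies at rest inside the tray; nothing else was disturbed (all of step 2 and angle between long_tube's own z axis and vertical below 0.09 rad and linear speed of long_tube below 0.01 m/s and x of plug in the frame of tray between -0.06 and 0.06 m and y of plug in the frame of tray between -0.05 and 0.05 m and z of plug in the frame of tray below 0.035 m and linear speed of plug below 0.02 m/s); the robot touches nothing.
It fails at once if the tube is pressed into the sampler with more than 50 N, all contacts added up, the squeeze of the seal (about 15 N) included (contact force between long_tube and sampler above 50 N).
It fails at once if the short tube is taken from the stand (distance of short_tube from where it was at the start of the episode above 0.03 m).
It fails at once if the mouse, tape, bottle or mug is knocked away (distance of any of mouse, tape, gel, mug from where it was at the start of the episode above 0.03 m).
It also fails if it takes over 64 s, if anything falls off the work surface, if the arm or the gripper's body presses on something with over 40 N, if the wrist force passes 120 N, or if a joint passes its speed limit or range.

ROBOT

A 7-joint arm with a two-finger parallel gripper is mounted at the origin on the work surface. World frame = base frame: x ahead of the robot, y to its left, z up, the work surface at z = 0. Lengths are in m, angles in rad, forces in N, time in s.
With the tool pointing down it reaches from about 0.35 to 0.9 m from the base axis. Payload 8.1 kg.
Tool frame: the origin (TCP) lies midway between the tips of the shut fingers; the grasp point (between the pads) lies 19 mm behind it; z points along the fingers, y is the line along which they close (so a half turn about z gives the same grasp; the last joint's range is limited). The gripper opens to 85 mm and grips with 20 to 120 N. Pads are 22 mm wide; open, the fingers measure 114 mm over their backs; the gripper's body (76 mm by 85 mm) begins 54 mm behind the grasp point. The pads swing forward as they close: fully open they stand 13 mm farther back than shut.
Start: joints at [-1.378, 0.434, 0.025, 1.573, -0.012, 1.134, -0.075], TCP at [0.182, 0.598, 0.231] pointing down, gripper open.
Joint ranges: [-2.62, 2.62], [-0.44, 2.09], [-1.27, 1.32], [0.08, 2.57], [-1.32, 4.46], [0.12, 2], [-2.74, 2.74]. Speed limits (rad/s): [2.22, 2.22, 3.01, 3.01, 3.14, 3.14, 3.14].

INTERFACE

Orientations are given as a unit quaternion [w, x, y, z].
In Python, from rig import telemetry, camera, r, spotter gives the robot as it stands.
- The arm moves only by the tool step_arm, never from a script. Its arguments are lists of equal length, an entry for each row: "rot": the turn, a rotation vector about the tool's x, y, z in degrees, a list of three; "delta_pos": the shift along the tool's x, y, z in mm, a list of three; "fingers": the opening, from 0 (shut) to 1 (fully open). In form: {"rot": [[rx, ry, rz], ...], "delta_pos": [[x, y, z], ...], "fingers": [fingers, ...]}. A call has 1 to 12 rows; each row shifts and turns the commanded pose from where the row before left it, along the tool's axes as they then stand; what a row does not reach is not made up. A row lasts 1/12 s, in which the tool goes at most 41.7 mm and 7.16 degrees, less where a joint would pass 70% of its speed; a pose out of reach is approached as far as the arm can. A call is refused whole if a number of a shift passes 41.7 or a number of a turn 7.16, either way. A call with a gripper value outside its range is refused whole. The fingers move at their own pace and stop on an object; the grip force is fixed at half the most. Time passes only in rows, so rows that do not move let the fingers close. It gives the time, the measured TCP pose, the force, the opening and the grip force at its end, in the units of the state.
- telemetry.read_state(): the state, without advancing time (a new reading comes with each control period).
- camera(name): name is "scene" or "top" or "wrist"; returns a dict with "frame" (480x640x3 uint8, blue, green, red), "range_z" (480x640 float32, m along the optical axis (not along the pixel's ray), 0 where there is no reading), "fx", "fy", "cx", "cy" (pixels), "xyz" and "orientation" of the camera in the world. Camera axes: x right, y up, looking along -z (the intrinsics and any distortion apply to the point x, -y, -z); pixel columns grow to the right and rows downward; lengths in m; the calibration is good to about 2 mm. A picture is of the moment at which its call begins.
- r.close_job(): hands the job in; it is judged then, once.
Trained networks look in a picture, given as the dict that the camera call returned (one of the last four; its "shot" number tells which), for a name from the list of things; names that differ only in an ending like _2 or _b are one class to them, and where a whole thing is asked for, a point or a joint stands for the part that bears it (a point fixed in the world has none). Each returns a list of dicts, best first, with "p" (0 to 1); they miss things now and then, are a little off and sometimes report something else, mostly with a low value. They report only what shows in the picture. A call takes as long as a camera call. They do not tell look-alikes from the thing itself.
- spotter.look_for(picture, label): "location" ([x, y, z] in m, in the coordinates of the camera as it stood for that picture, good to about 4 mm: the middle of the surface that is visible of it).
- spotter.masks_of(picture, label): "region" (480x640 bool, what is visible of it).
The state is a dict: "time_s": time; "qpos": joint angles; "joint_vel": joint speeds; "effort": joint torques, N m; "tcp_pos": TCP position; "tool_rot": TCP orientation; "wrist_force": force on the tool from outside, world axes, zero at the start; "torque": the same for the moment, N m; "opening": finger opening in m; "grip_force": force on a finger pad.
Only numpy, scipy, OpenCV 4.12 (cv2) and the standard library are available. Lean on these libraries where they do the work, as an engineer would, in place of code of your own. Each camera call takes 0.05 s, during which the arm holds its last target. There are 200 camera calls.

## Working session

There is one attempt and no reset: what is moved stays moved. The work goes in short steps, Python scripts to look and compute and a tool call to move; the robot and the scene stay as the last step left them, time stands still between calls to the robot, and variables do not carry over. Pictures are saved under pics/ and viewed, at most 10 in all, crops included, and the job is handed in when it is done.

Besides the shell and the picture viewer there is one more tool, called after "Request:" as name(argument=value, ...), one argument or row to a line, values as JSON. step_arm: Moves the arm, as the interface text tells. Its arguments: {"type":"object","properties":{"rot":{"type":"array"},"delta_pos":{"type":"array"},"fingers":{"type":"array"}},"required":["rot","delta_pos","fingers"]}

```bash
mkdir -p pics; ls
cat > h.py <<'E'
import numpy as np, cv2
from scipy.spatial.transform import Rotation as R
from rig import telemetry, camera, r, spotter
def rot(q): return R.from_quat([q[1],q[2],q[3],q[0]]).as_matrix()
def w(c,p): return rot(c["orientation"])@np.array(p)+np.array(c["xyz"])
def cloud(c):
    z=c["range_z"]; v,u=np.mgrid[:480,:640]
    P=np.stack([(u-c["cx"])/c["fx"]*z,-(v-c["cy"])/c["fy"]*z,-z],-1)
    P=P@rot(c["orientation"]).T+np.array(c["xyz"]); P[z==0]=np.nan
    return P
def px(c,p):
    q=rot(c["orientation"]).T@(np.array(p)-np.array(c["xyz"]))
    return np.round([c["cx"]+c["fx"]*q[0]/-q[2],c["cy"]-c["fy"]*q[1]/-q[2]]).astype(int)
E
python3 - <<'E'
from h import *
s=telemetry.read_state(); print({k:np.round(v,3) for k,v in s.items()})
for n in ["scene","top"]:
    c=camera(n); cv2.imwrite(f"pics/{n}0.png",c["frame"])
    print(n,np.round(c["xyz"],3),c.keys(),c["fx"])
    for l in ["plug","long_tube","short_tube","sampler","tray","stand","mouse","tape","gel","mug"]:
        for d in spotter.look_for(c,l):
            if d["p"]>.2:
                p=w(c,d["location"]); print(l,round(d["p"],2),np.round(p,3),px(c,p))
E
```

```text
pics
{'time_s': np.float64(0.0), 'qpos': array([-1.378,  0.435,  0.025,  1.574, -0.012,  1.134, -0.075]), 'joint_vel': array([-0.   ,  0.002,  0.   ,  0.001, -0.001,  0.001,  0.   ]), 'effort': array([ 1.0000e-03, -6.7047e+01,  1.0250e+00, -3.1620e+01,  1.6000e-02,
        1.3000e-02, -0.0000e+00]), 'tcp_pos': array([0.182, 0.597, 0.23 ]), 'tool_rot': array([-0.   ,  0.147,  0.989, -0.001]), 'wrist_force': array([-0.305, -0.291,  0.757]), 'torque': array([-0.032, -0.001, -0.003]), 'grip_force': np.float64(0.0), 'opening': np.float64(0.085)}
scene [1.276 0.124 0.826] dict_keys(['frame', 'range_z', 'fx', 'fy', 'cx', 'cy', 'xyz', 'orientation', 'shot']) 591.2289794564476
plug 0.72 [ 0.397 -0.213  0.058] [158 188]
plug 0.61 [ 0.561 -0.098  0.061] [201 248]
plug 0.55 [ 0.533 -0.209  0.136] [134 204]
long_tube 0.82 [0.361 0.355 0.11 ] [448 164]
long_tube 0.76 [0.447 0.32  0.119] [435 189]
long_tube 0.75 [0.476 0.404 0.088] [480 213]
short_tube 0.85 [0.436 0.242 0.097] [391 192]
sampler 0.91 [ 0.596 -0.216  0.099] [125 246]
tray 0.74 [ 0.641  0.107 -0.   ] [314 309]
tray 0.51 [ 0.599 -0.222
[... 365 characters left out ...]
']) 452.7758289893691
plug 0.84 [ 0.393 -0.208  0.065] [470 315]
plug 0.65 [ 0.549 -0.099  0.066] [413 239]
plug 0.64 [ 0.531 -0.203  0.142] [477 242]
long_tube 0.75 [0.474 0.4   0.127] [159 273]
long_tube 0.7 [0.442 0.319 0.139] [199 289]
long_tube 0.56 [0.356 0.353 0.131] [180 336]
short_tube 0.52 [0.43  0.237 0.11 ] [245 296]
sampler 0.81 [ 0.552 -0.218  0.101] [477 235]
tray 0.92 [0.649 0.106 0.006] [315 200]
stand 0.61 [0.435 0.279 0.05 ] [230 295]
mouse 0.63 [0.385 0.091 0.021] [321 320]
tape 0.76 [0.607 0.261 0.022] [243 216]
tape 0.4 [ 0.552 -0.219  0.1  ] [477 235]
gel 0.97 [0.727 0.209 0.095] [264 151]
mug 0.86 [0.628 0.429 0.047] [162 204]
mug 0.24 [ 0.551 -0.22   0.103] [478 235]
```

View pics/scene0.png

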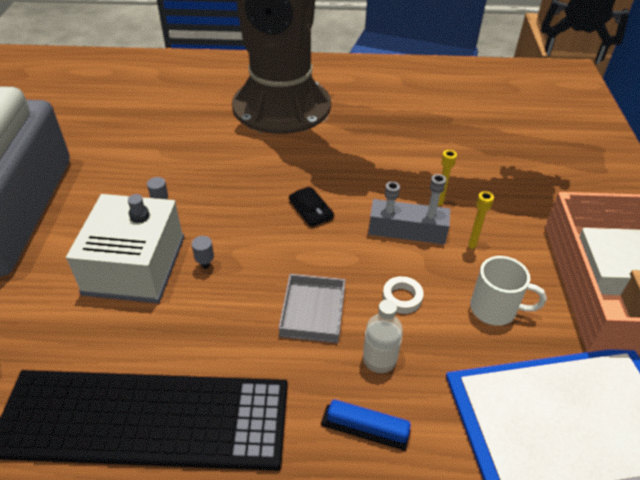

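View pics/top0.png

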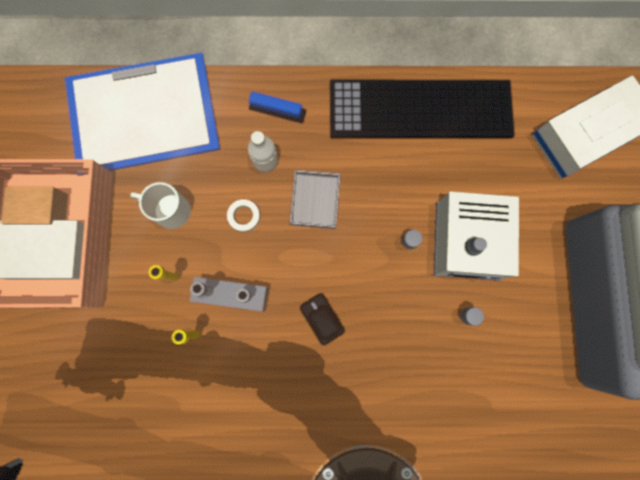

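Run:
```python
from h import *
c=camera("top"); P=cloud(c)
# head tops / orientations by height slices
for name,x0,y0,zlo,zhi,rad in [("plugport",.531,-.205,.125,.2,.03),("plugB",.55,-.1,.05,.2,.03),("plugC",.393,-.21,.05,.2,.03),("t1",.474,.4,.1,.2,.03),("t2",.442,.32,.1,.2,.03),("t3",.356,.353,.1,.2,.03),("short",.43,.238,.08,.2,.03),
  ("sampler",.55,-.22,.09,.11,.13),("stand",.44,.28,.045,.055,.1),("tray",.64,.106,.018,.03,.09)]:
    m=(P[...,2]>zlo)&(P[...,2]<zhi)&(np.hypot(P[...,0]-x0,P[...,1]-y0)<rad)
    q=P[m]
    if len(q)<5: print(name,len(q)); continue
    zt=np.percentile(q[:,2],90); q2=q[q[:,2]>zt-.006]
    rc=cv2.minAreaRect((q2[:,:2]*1000).astype(np.float32))
    print(name,len(q2),"ztop",round(zt,3),"mean",q2[:,:2].mean(0).round(4),"rect",np.round(rc[0],1),np.round(rc[1],1),round(rc[2],1))
```

```text
plugport 141 ztop 0.145 mean [ 0.5266 -0.2083] rect [ 526.6 -207.9] [23.6 24.5] 44.8
plugB 234 ztop 0.067 mean [ 0.5514 -0.0988] rect [551.2 -98.8] [34.2 35.1] 25.2
plugC 257 ztop 0.067 mean [ 0.3916 -0.2168] rect [ 391.1 -217.1] [36.2 33.8] 89.8
t1 152 ztop 0.133 mean [0.4755 0.4038] rect [475.6 404.7] [24.9 24.6] 79.1
t2 156 ztop 0.143 mean [0.4434 0.3218] rect [443.5 322.1] [24.5 24. ] 89.3
t3 159 ztop 0.132 mean [0.356 0.354] rect [356.  354.4] [23.7 24.1] 1.7
short 147 ztop 0.112 mean [0.4324 0.2427] rect [432.8 243. ] [25.1 22.9] 89.4
sampler 5213 ztop 0.103 mean [ 0.5557 -0.232 ] rect [ 555.7 -231.5] [141.4 161.2] 85.8
stand 1390 ztop 0.053 mean [0.437  0.2777] rect [438.1 282.9] [150.9  50. ] 82.1
tray 296 ztop 0.028 mean [0.6482 0.1049] rect [646.6 104.3] [100.  120.7] 85.1
```

The top view has +x up and +y left. What could be mistaken for what:
- **Plugs (top px):** port (477,242) has a 24 mm head, while (413,239) and (470,315) have 35 mm heads. I choose the one in the port.
- **Tubes (top px):** grey (199,289) is 0.14 m high, so it is the long one. Grey (245,296) is the short one. Yellow (155,272) and (180,337) are to be left alone.

In the scene view the port plug is at (137,203) and the long tube at (437,185).

I'll set out above the port.

Request:
step_arm(
  rot=[
    [0, 0, 0],
    [0, 0, 0],
    [0, 0, 0],
    [0, 0, 0],
    [0, 0, 0],
    [0, 0, 0],
    [0, 0, 0],
    [0, 0, 0],
    [0, 0, 0],
    [0, 0, 0],
    [0, 0, 0],
    [0, 0, 0],
  ],
  delta_pos=[
    [-25, -30, 0],
    [-25, -30, 0],
    [-25, -30, 0],
    [-25, -30, 0],
    [-25, -30, 0],
    [-25, -30, 0],
    [-25, -30, 0],
    [-25, -30, 0],
    [-25, -30, 0],
    [-25, -30, 0],
    [-25, -30, 0],
    [-25, -30, 0],
  ],
  fingers=[0.8, 0.8, 0.8, 0.8, 0.8, 0.8, 0.8, 0.8, 0.8, 0.8, 0.8, 0.8],
)

```text
time_s: 2.15
tcp_pos: [0.3646, 0.1643, 0.2317]
tool_rot: [0.0, 0.147, 0.989, 0.0]
wrist_force: [1.5, 1.4, 0.8]
opening: 0.0686
grip_force: 0.0
```

Request:
step_arm(
  rot=[
    [0, 0, 0],
    [0, 0, 0],
    [0, 0, 0],
    [0, 0, 0],
    [0, 0, 0],
    [0, 0, 0],
    [0, 0, 0],
    [0, 0, 0],
    [0, 0, 0],
    [0, 0, 0],
    [0, 0, 0],
  ],
  delta_pos=[
    [-25, -30, 0],
    [-25, -30, 0],
    [-25, -30, 0],
    [-25, -30, 0],
    [-25, -30, 0],
    [-25, -30, 0],
    [-25, -30, 0],
    [-25, -30, 0],
    [-25, -30, 0],
    [-25, -30, 0],
    [0, 0, 0],
  ],
  fingers=[0.8, 0.8, 0.8, 0.8, 0.8, 0.8, 0.8, 0.8, 0.8, 0.8, 0.8],
)

```text
time_s: 3.07
tcp_pos: [0.517, -0.202, 0.2318]
tool_rot: [0.001, 0.151, 0.989, -0.002]
wrist_force: [-1.3, 0.7, 0.1]
opening: 0.0684
grip_force: 0.0
```

```bash
cat >> h.py <<'E'
def head(c,x0,y0,zlo,zhi,rad=.03):
    """fit head-top disc: centroid of top surface within a rim"""
    P=cloud(c); m=(P[...,2]>zlo)&(P[...,2]<zhi)&(np.hypot(P[...,0]-x0,P[...,1]-y0)<rad)
    q=P[m]; zt=np.percentile(q[:,2],90); q=q[q[:,2]>zt-.005]
    (cx,cy),rr=cv2.minEnclosingCircle((q[:,:2]*1000).astype(np.float32))
    return len(q),round(zt,4),q[:,:2].mean(0).round(4),round(cx,1),round(cy,1),round(rr,1)
def tool(d):
    s=telemetry.read_state(); return (rot(s["tool_rot"]).T@np.array(d)*1000).round(1)
E
python3 - <<'E'
from h import *
s=telemetry.read_state(); print(s["time_s"],s["tcp_pos"],s["tool_rot"],s["wrist_force"],s["opening"])
c=camera("wrist"); cv2.imwrite("pics/w1.png",c["frame"]); print(c["xyz"])
h=head(c,.527,-.208,.12,.2); print(h)
for d in spotter.look_for(c,"plug"): print(d["p"],w(c,d["location"]),px(c,w(c,d["location"])))
t=np.array([h[2][0],h[2][1],.117]); print(tool(t-s["tcp_pos"]))
E
```

```text
3.0667 [ 0.51701167 -0.2020327   0.2317772 ] [ 0.00133561  0.15109121  0.98851592 -0.00243609] [-1.27830808  0.66849147  0.06683806] 0.06840269386699727
[ 0.43971544 -0.17780283  0.37381475]
(1239, np.float64(0.1435), array([ 0.5241, -0.2098]), 524.9, -210.1, 13.0)
0.66 [ 0.38994532 -0.21526025  0.0636286 ] [251  62]
0.56 [ 0.52154258 -0.21195037  0.14591041] [308 266]
[ -9.1  -5.2 114.8]
```

View pics/w1.png

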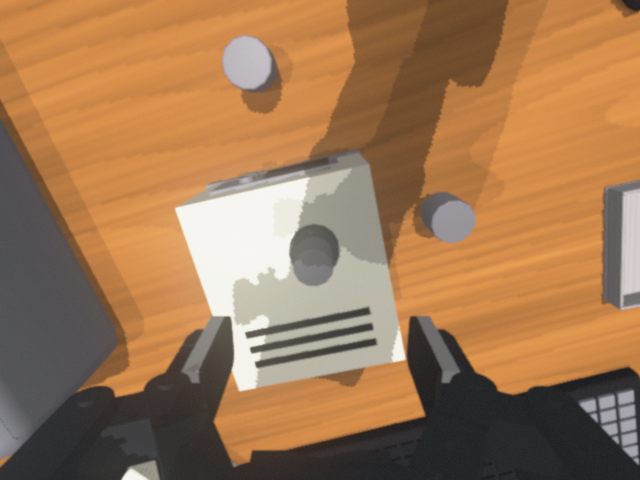

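The wrist view shows the small-headed plug in the collar at (312,262). The two bigger plugs are at (250,62) and (450,217), off the port. The choice is confirmed, so I'm going down on it.

Request:
step_arm(
  rot=[
    [0, 0, 0],
    [0, 0, 0],
    [0, 0, 0],
    [0, 0, 0],
    [0, 0, 0],
    [0, 0, 0],
    [0, 0, 0],
  ],
  delta_pos=[
    [-9.5, -5, 0],
    [0, 0, 30],
    [0, 0, 30],
    [0, 0, 25],
    [0, 0, 20],
    [0, 0, 10],
    [0, 0, 0],
  ],
  fingers=[0.8, 0.8, 0.8, 0.8, 0.8, 0.8, 0.8],
)

```text
time_s: 3.75
tcp_pos: [0.5227, -0.1998, 0.1145]
tool_rot: [-0.002, 0.147, 0.989, 0.0]
wrist_force: [-0.5, 0.2, 0.3]
opening: 0.0682
grip_force: 0.0
```

Request:
step_arm(
  rot=[
    [0, 0, 0],
    [0, 0, 0],
    [0, 0, 0],
    [0, 0, 0],
    [0, 0, 0],
    [0, 0, 0],
    [0, 0, 0],
    [0, 0, 0],
  ],
  delta_pos=[
    [0, 0, 0],
    [0, 0, 0],
    [0, 0, 0],
    [0, 0, 0],
    [0, 0, 0],
    [0, 0, 0],
    [0, 0, 0],
    [0, 0, 0],
  ],
  fingers=[0.2, 0.2, 0.1, 0.1, 0.1, 0.1, 0.1, 0.1],
)

```text
time_s: 4.42
tcp_pos: [0.5241, -0.2056, 0.1188]
tool_rot: [0.002, 0.149, 0.989, -0.002]
wrist_force: [-4.6, -9.2, 9.4]
opening: 0.0237
grip_force: 58.4
```

Request:
step_arm(
  rot=[
    [0, 0, 0],
    [0, 0, 0],
    [0, 0, 0],
    [0, 0, 0],
    [0, 0, 0],
    [0, 0, 0],
    [0, 0, 0],
    [0, 0, 0],
    [0, 0, 0],
  ],
  delta_pos=[
    [-1.5, -5, 0],
    [0, 0, 0],
    [0, 0, -10],
    [0, 0, -20],
    [0, 0, -20],
    [0, 0, -20],
    [0, 0, -20],
    [0, 0, -10],
    [0, 0, 0],
  ],
  fingers=[0.1, 0.1, 0.1, 0.1, 0.1, 0.1, 0.1, 0.1, 0.1],
)

```text
time_s: 5.17
tcp_pos: [0.5249, -0.2072, 0.2193]
tool_rot: [0.003, 0.147, 0.989, -0.0]
wrist_force: [0.2, 0.5, -0.9]
opening: 0.0241
grip_force: 59.3
```

Run:
```python
from h import *
s=telemetry.read_state(); print(s["time_s"],s["tcp_pos"],s["wrist_force"],s["opening"],s["grip_force"])
c=camera("wrist"); cv2.imwrite("pics/w2.png",c["frame"])
print(tool(np.array([.647,.105,.1])-s["tcp_pos"]))
P=cloud(c); m=(np.abs(P[...,2]-.115)<.006)&(np.hypot(P[...,0]-.5247,P[...,1]+.21)<.03); q=P[m]
print(len(q),q.mean(0), cv2.minEnclosingCircle((q[:,:2]*1000).astype(np.float32)) if len(q) else 0)
```

```text
5.1667 [ 0.52491778 -0.20716898  0.2193081 ] [ 0.17805116  0.47222044 -0.93566559] 0.024091902225315327 59.30496091808891
[-25.5 334.1 119.6]
1721 [ 0.52411016 -0.20973951  0.11433478] ((525.02783203125, -210.08169555664062), 17.97005844116211)
```

View pics/w2.png

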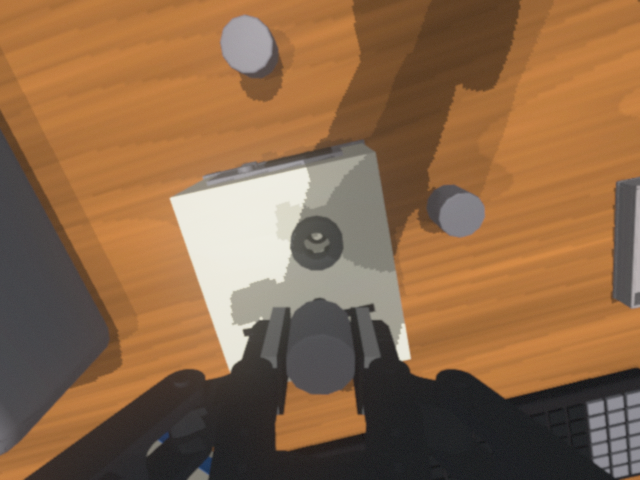

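The plug is held at (318,345) and the open port shows at (317,242). Next stop is the tray.

Request:
step_arm(
  rot=[
    [0, 0, 0],
    [0, 0, 0],
    [0, 0, 0],
    [0, 0, 0],
    [0, 0, 0],
    [0, 0, 0],
    [0, 0, 0],
    [0, 0, 0],
    [0, 0, 0],
    [0, 0, 0],
    [0, 0, 0],
    [0, 0, 0],
  ],
  delta_pos=[
    [-2, 20, 0],
    [-3, 35, 0],
    [-3, 35, 0],
    [-3, 35, 0],
    [-3, 35, 0],
    [-3, 35, 0],
    [-3, 35, 0],
    [-3, 35, 0],
    [-3, 35, 10],
    [0, 24, 20],
    [0, 10, 20],
    [0, 0, 20],
  ],
  fingers=[0.1, 0.1, 0.1, 0.1, 0.1, 0.1, 0.1, 0.1, 0.1, 0.1, 0.1, 0.1],
)

```text
time_s: 6.22
tcp_pos: [0.6453, 0.11, 0.1434]
tool_rot: [-0.001, 0.145, 0.989, 0.001]
wrist_force: [0.6, -0.1, -1.2]
opening: 0.0241
grip_force: 59.3
```

Request:
step_arm(
  rot=[
    [0, 0, 0],
    [0, 0, 0],
    [0, 0, 0],
    [0, 0, 0],
    [0, 0, 0],
    [0, 0, 0],
    [0, 0, 0],
    [0, 0, 0],
  ],
  delta_pos=[
    [0, 0, 30],
    [0, 0, 30],
    [0, 0, 25],
    [0, 0, 15],
    [0, 0, 10],
    [0, 0, 5],
    [0, 0, 0],
    [0, 0, 0],
  ],
  fingers=[0.1, 0.1, 0.1, 0.1, 0.1, 0.1, 0.1, 0.1],
)

```text
time_s: 6.88
tcp_pos: [0.6461, 0.1052, 0.0317]
tool_rot: [0.0, 0.147, 0.989, 0.0]
wrist_force: [0.3, -0.1, -0.1]
opening: 0.0243
grip_force: 59.3
```

Request:
step_arm(
  rot=[
    [0, 0, 0],
    [0, 0, 0],
    [0, 0, 0],
    [0, 0, 0],
    [0, 0, 0],
    [0, 0, 0],
    [0, 0, 0],
    [0, 0, 0],
    [0, 0, 0],
    [0, 0, 0],
    [0, 0, 0],
  ],
  delta_pos=[
    [0, 0, 0],
    [0, 0, 0],
    [0, 0, 0],
    [0, 0, 0],
    [0, 0, -20],
    [0, 0, -35],
    [0, 0, -40],
    [0, 0, -40],
    [0, 0, -40],
    [0, 0, -30],
    [0, 0, 0],
  ],
  fingers=[0.4, 0.5, 0.6, 0.6, 0.6, 0.6, 0.6, 0.6, 0.6, 0.6, 0.6],
)

```text
time_s: 7.8
tcp_pos: [0.649, 0.1051, 0.2441]
tool_rot: [0.005, 0.148, 0.989, 0.002]
wrist_force: [0.9, -0.6, -0.2]
opening: 0.0513
grip_force: 0.0
```

Run:
```python
from h import *
s=telemetry.read_state(); print(s["time_s"],s["tcp_pos"],s["wrist_force"],s["opening"],s["grip_force"])
c=camera("wrist")
for d in spotter.look_for(c,"plug"): print(d["p"],w(c,d["location"]))
P=cloud(c); m=(np.abs(P[...,0]-.646)<.045)&(np.abs(P[...,1]-.105)<.038)&(P[...,2]>.012)&(P[...,2]<.08); q=P[m]; print(len(q),q.mean(0),q.max(0))
print(tool(np.array([.4434,.3218,.235])-s["tcp_pos"]))
```

```text
7.8 [0.64904906 0.10510615 0.2440506 ] [ 0.92139477 -0.63186425 -0.15311792] 0.051253300573034 0.0
0.94 [ 0.54725853 -0.08962607  0.06117763]
784 [0.64698008 0.10505519 0.04629661] [0.66129052 0.11705609 0.05076967]
[259.9 147.3   8.7]
```

The plug stands in the tray with its head top at 0.05 m. Next, above the long tube.

Request:
step_arm(
  rot=[
    [0, 0, 0],
    [0, 0, 0],
    [0, 0, 0],
    [0, 0, 0],
    [0, 0, 0],
    [0, 0, 0],
    [0, 0, 0],
    [0, 0, 0],
    [0, 0, 0],
    [0, 0, 0],
    [0, 0, 0],
    [0, 0, 0],
  ],
  delta_pos=[
    [20, 11, 0],
    [30, 17, 0],
    [30, 17, 0],
    [30, 17, 0],
    [30, 17, 0],
    [30, 17, 0],
    [30, 17, 0],
    [30, 17, 0],
    [20, 12, 0],
    [10, 5, 0],
    [0, 0, 0],
    [0, 0, 0],
  ],
  fingers=[0.6, 0.6, 0.6, 0.6, 0.6, 0.6, 0.6, 0.6, 0.6, 0.6, 0.6, 0.6],
)

```text
time_s: 8.9
tcp_pos: [0.4399, 0.321, 0.2356]
tool_rot: [-0.0, 0.147, 0.989, -0.001]
wrist_force: [-0.7, -0.5, -0.1]
opening: 0.0514
grip_force: 0.0
```

Run:
```python
from h import *
s=telemetry.read_state(); print(s["time_s"],s["tcp_pos"],s["wrist_force"],s["opening"],s["joint_vel"].round(3) if hasattr(s["joint_vel"],'round') else 0)
c=camera("wrist"); cv2.imwrite("pics/w3.png",c["frame"])
h=head(c,.443,.322,.12,.2,.028); print(h)
print(tool(np.array([h[3]/1000,h[4]/1000,.106])-s["tcp_pos"]))
print(head(c,.432,.2425,.09,.2,.028))
```

```text
8.9 [0.43994512 0.32095348 0.23561775] [-0.73321347 -0.49162584 -0.07355264] 0.05138588851895503 [ 0.029 -0.001  0.028 -0.009  0.004  0.002  0.004]
(1213, np.float64(0.1408), array([0.4416, 0.3221]), 442.3, 321.8, 13.1)
[ -1.9   1.7 129.6]
(968, np.float64(0.1108), array([0.4307, 0.2436]), 431.3, 243.0, 13.1)
```

View pics/w3.png

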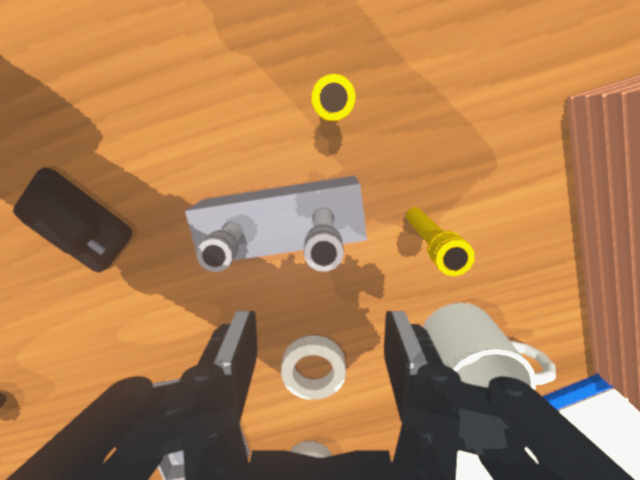

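The long grey tube is at (322,250), the short one at (215,253), and the yellow ones are clear of the fingers. I'm going down to grasp it.

Request:
step_arm(
  rot=[
    [0, 0, 0],
    [0, 0, 0],
    [0, 0, 0],
    [0, 0, 0],
    [0, 0, 0],
    [0, 0, 0],
    [0, 0, 0],
    [0, 0, 0],
    [0, 0, 0],
  ],
  delta_pos=[
    [-2, 1.5, 0],
    [0, 0, 20],
    [0, 0, 30],
    [0, 0, 30],
    [0, 0, 25],
    [0, 0, 15],
    [0, 0, 9],
    [0, 0, 0],
    [0, 0, 0],
  ],
  fingers=[0.6, 0.6, 0.6, 0.6, 0.6, 0.6, 0.6, 0.6, 0.6],
)

```text
time_s: 9.7
tcp_pos: [0.4432, 0.3219, 0.1076]
tool_rot: [0.0, 0.148, 0.989, -0.0]
wrist_force: [0.2, -0.6, 0.5]
opening: 0.0513
grip_force: 0.0
```

Request:
step_arm(
  rot=[
    [0, 0, 0],
    [0, 0, 0],
    [0, 0, 0],
    [0, 0, 0],
    [0, 0, 0],
    [0, 0, 0],
    [0, 0, 0],
  ],
  delta_pos=[
    [0, 0, 0],
    [0, 0, 0],
    [0, 0, 0],
    [0, 0, 0],
    [0, 0, 0],
    [0, 0, 0],
    [0, 0, 0],
  ],
  fingers=[0.1, 0.1, 0.1, 0.1, 0.1, 0.1, 0.1],
)

```text
time_s: 10.28
tcp_pos: [0.4431, 0.323, 0.1087]
tool_rot: [0.001, 0.147, 0.989, 0.001]
wrist_force: [-0.6, -0.4, 5.8]
opening: 0.0246
grip_force: 58.5
```

Request:
step_arm(
  rot=[
    [0, 0, 0],
    [0, 0, 0],
    [0, 0, 0],
    [0, 0, 0],
    [0, 0, 0],
    [0, 0, 0],
    [0, 0, 0],
    [0, 0, 0],
  ],
  delta_pos=[
    [0, 0, -8],
    [0, 0, -15],
    [0, 0, -25],
    [0, 0, -30],
    [0, 0, -30],
    [0, 0, -20],
    [0, 0, -10],
    [0, 0, 0],
  ],
  fingers=[0.1, 0.1, 0.1, 0.1, 0.1, 0.1, 0.1, 0.1],
)

```text
time_s: 10.95
tcp_pos: [0.4432, 0.3233, 0.248]
tool_rot: [0.001, 0.147, 0.989, 0.002]
wrist_force: [0.6, -0.2, 0.1]
opening: 0.0244
grip_force: 59.2
```

Request:
step_arm(
  rot=[
    [0, 0, 0],
    [0, 0, 0],
    [0, 0, 0],
    [0, 0, 0],
    [0, 0, 0],
    [0, 0, 0],
    [0, 0, 0],
    [0, 0, 0],
    [0, 0, 0],
    [0, 0, 0],
    [0, 0, 0],
    [0, 0, 0],
  ],
  delta_pos=[
    [-6, -12, 0],
    [-12, -24, 0],
    [-16, -32, 0],
    [-16, -32, 0],
    [-16, -32, 0],
    [-16, -32, 0],
    [-16, -32, 0],
    [-16, -32, 0],
    [-16, -32, 0],
    [-16, -32, 0],
    [-16, -32, 0],
    [-16, -32, 0],
  ],
  fingers=[0.1, 0.1, 0.1, 0.1, 0.1, 0.1, 0.1, 0.1, 0.1, 0.1, 0.1, 0.1],
)

```text
time_s: 11.95
tcp_pos: [0.5071, -0.0723, 0.2437]
tool_rot: [-0.001, 0.148, 0.989, -0.0]
wrist_force: [1.0, -0.2, 0.8]
opening: 0.0241
grip_force: 59.2
```

Request:
step_arm(
  rot=[
    [0, 0, 0],
    [0, 0, 0],
    [0, 0, 0],
    [0, 0, 0],
    [0, 0, 0],
    [0, 0, 0],
    [0, 0, 0],
    [0, 0, 0],
    [0, 0, 0],
  ],
  delta_pos=[
    [-16, -32, 0],
    [-16, -32, 0],
    [-14, -32, 0],
    [-8, -24, 0],
    [-2, -10, 0],
    [0, 0, 0],
    [0, 0, 0],
    [0, 0, 0],
    [0, 0, 0],
  ],
  fingers=[0.1, 0.1, 0.1, 0.1, 0.1, 0.1, 0.1, 0.1, 0.1],
)

```text
time_s: 12.7
tcp_pos: [0.5244, -0.2087, 0.2448]
tool_rot: [-0.0, 0.146, 0.989, 0.0]
wrist_force: [0.7, -0.0, -1.1]
opening: 0.0248
grip_force: 59.2
```

Run:
```python
from h import *
s=telemetry.read_state(); print(s["time_s"],s["tcp_pos"],s["wrist_force"],s["opening"])
print("to port",tool(np.array([.525,-.210,s["tcp_pos"][2]])-s["tcp_pos"]))
c=camera("wrist"); cv2.imwrite("pics/w4.png",c["frame"])
P=cloud(c); m=(np.abs(P[...,2]-.115)<.004)&(np.hypot(P[...,0]-.525,P[...,1]+.21)<.024); q=P[m]
print(len(q), cv2.minEnclosingCircle((q[:,:2]*1000).astype(np.float32)) if len(q) else 0)
for n in ["scene","top"]:
    c=camera(n); P=cloud(c); t=s["tcp_pos"]
    for zl,zh in [(.15,.17),(.17,.19),(.19,.215)]:
        q=P[(P[...,2]>zl)&(P[...,2]<zh)&(np.hypot(P[...,0]-t[0],P[...,1]-t[1])<.022)]
        print(n,zl,len(q),q.mean(0) if len(q) else 0, (q.min(0),q.max(0)) if len(q) else 0)
    cv2.imwrite(f"pics/{n}4.png",c["frame"])
    print(px(c,[.525,-.21,.115]))
```

```text
12.7 [ 0.52437163 -0.20868688  0.24476799] [ 0.74842069 -0.00386554 -1.11618687] 0.02483152063936357
to port [-1.  -1.1 -0. ]
1080 ((524.9496459960938, -210.1295166015625), 17.895851135253906)
scene 0.15 83 [ 0.52853728 -0.20678294  0.16083151] (array([ 0.51870218, -0.21646719,  0.15065132]), array([ 0.53457062, -0.2007904 ,  0.16997664]))
scene 0.17 89 [ 0.52880753 -0.20674011  0.18003657] (array([ 0.51848599, -0.21609636,  0.17014221]), array([ 0.53371499, -0.20084803,  0.18971122]))
scene 0.19 117 [ 0.52887779 -0.2065701   0.20224562] (array([ 0.52035821, -0.21572002,  0.19017948]), array([ 0.53431201, -0.20038542,  0.21485295]))
[137 210]
top 0.15 31 [ 0.52333652 -0.20344516  0.16205703] (array([ 0.51799786, -0.21199595,  0.15449565]), array([ 0.53231798, -0.20010736,  0.16968956]))
top 0.17 39 [ 0.52363199 -0.2030385   0.18083692] (array([ 0.51778301, -0.21249695,  0.17105054]), array([ 0.53254641, -0.1997514 ,  0.18969332]))
top 0.19 49 [ 0.52324766 -0.20302125  0.20260493] (array([ 0.51787039, -0.20981826,  0.19150149]), array([ 0.53256917, -0.20022959,  0.21491191]))
[476 247]
```

View pics/w4.png

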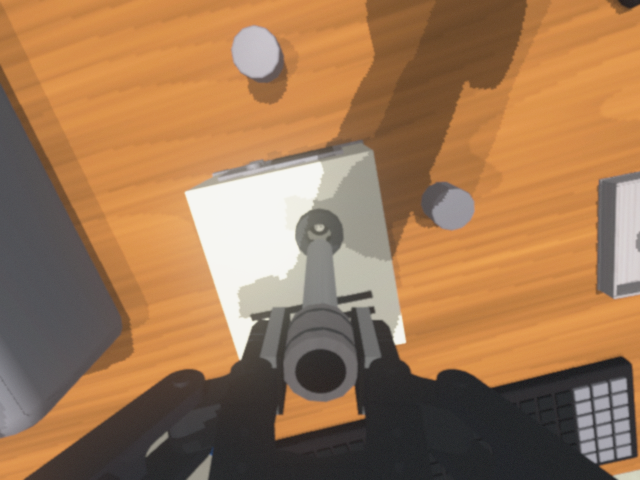

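The tube hangs upright over the collar, with its foot near (318,245) and the port at (319,232). One same-camera comparison of tube against collar before going in.

Run:
```python
from h import *
from scipy.optimize import least_squares
s=telemetry.read_state(); t=np.array(s["tcp_pos"])
def fit(q,rad,x0): # circle of known radius through side points
    f=least_squares(lambda p:np.hypot(q[:,0]-p[0],q[:,1]-p[1])-rad,x0,loss="soft_l1",f_scale=.001); return f.x.round(4)
for n in ["scene","top","wrist"]:
    c=camera(n); P=cloud(c); out=[]
    d=np.hypot(P[...,0]-t[0],P[...,1]-t[1])
    for zl,zh in [(.152,.175),(.175,.2)]:
        q=P[(P[...,2]>zl)&(P[...,2]<zh)&(d<.022)]
        cam=np.array(c["xyz"])[:2]; 
        out.append((len(q),fit(q,.008,t[:2]-.006*(cam-t[:2])/np.linalg.norm(cam-t[:2])) if len(q)>5 else None))
    q=P[(P[...,2]>.104)&(P[...,2]<.1125)&(d<.024)]
    out.append((len(q),fit(q,.018,t[:2]) if len(q)>5 else None))
    q=P[(np.abs(P[...,2]-.116)<.004)&(d<.024)]
    out.append((len(q),np.round(cv2.minEnclosingCircle((q[:,:2]*1000).astype(np.float32))[0],1) if len(q)>5 else 0))
    print(n,out)
```

```text
scene [(96, array([ 0.5231, -0.2098])), (117, array([ 0.5234, -0.2096])), (111, array([ 0.5254, -0.2101])), (197, array([ 525.7, -210.1]))]
top [(39, array([ 0.5259, -0.2096])), (51, array([ 0.5259, -0.2094])), (53, array([ 0.5269, -0.2093])), (161, array([ 526.9, -208.7]))]
wrist [(290, array([ 0.5242, -0.2104])), (428, array([ 0.5242, -0.2104])), (179, array([ 0.5252, -0.2102])), (1076, array([ 525., -210.]))]
```

Request:
step_arm(
  rot=[
    [0, 0, 0],
    [0, 0, 0],
    [0, 0, 0],
    [0, 0, 0],
    [0, 0, 0],
    [0, 0, 0],
  ],
  delta_pos=[
    [-1.2, 0.3, 0],
    [0, 0, 10],
    [0, 0, 10],
    [0, 0, 8],
    [0, 0, 0],
    [0, 0, 0],
  ],
  fingers=[0.1, 0.1, 0.1, 0.1, 0.1, 0.1],
)

```text
time_s: 13.5
tcp_pos: [0.5251, -0.2105, 0.2164]
tool_rot: [-0.001, 0.148, 0.989, 0.0]
wrist_force: [-0.3, -0.4, -0.2]
opening: 0.0242
grip_force: 59.2
```

Request:
step_arm(
  rot=[
    [0, 0, 0],
    [0, 0, 0],
    [0, 0, 0],
    [0, 0, 0],
    [0, 0, 0],
    [0, 0, 0],
  ],
  delta_pos=[
    [0, 0, 2],
    [0, 0, 2],
    [0, 0, 2],
    [0, 0, 2],
    [0, 0, 0],
    [0, 0, 0],
  ],
  fingers=[0.1, 0.1, 0.1, 0.1, 0.1, 0.1],
)

```text
time_s: 14.0
tcp_pos: [0.5256, -0.2106, 0.2092]
tool_rot: [-0.0, 0.147, 0.989, 0.0]
wrist_force: [-0.7, 0.2, -0.8]
opening: 0.0245
grip_force: 59.2
```

Request:
step_arm(
  rot=[
    [0, 0, 0],
    [0, 0, 0],
    [0, 0, 0],
    [0, 0, 0],
    [0, 0, 0],
    [0, 0, 0],
  ],
  delta_pos=[
    [0, 0, 2],
    [0, 0, 2],
    [0, 0, 1],
    [0, 0, 1],
    [0, 0, 0],
    [0, 0, 0],
  ],
  fingers=[0.1, 0.1, 0.1, 0.1, 0.1, 0.1],
)

```text
time_s: 14.5
tcp_pos: [0.5256, -0.2102, 0.2032]
tool_rot: [-0.0, 0.147, 0.989, 0.0]
wrist_force: [0.7, 1.9, -0.5]
opening: 0.0243
grip_force: 59.1
```

Request:
step_arm(
  rot=[
    [0, 0, 0],
    [0, 0, 0],
    [0, 0, 0],
    [0, 0, 0],
    [0, 0, 0],
    [0, 0, 0],
  ],
  delta_pos=[
    [0, 0, 1],
    [0, 0, 1],
    [0, 0, 1],
    [0, 0, 1],
    [0, 0, 0],
    [0, 0, 0],
  ],
  fingers=[0.1, 0.1, 0.1, 0.1, 0.1, 0.1],
)

```text
time_s: 15.0
tcp_pos: [0.5254, -0.2106, 0.1991]
tool_rot: [-0.0, 0.147, 0.989, 0.0]
wrist_force: [0.2, 2.1, 0.4]
opening: 0.0243
grip_force: 59.3
```

Request:
step_arm(
  rot=[
    [0, 0, 0],
    [0, 0, 0],
    [0, 0, 0],
    [0, 0, 0],
  ],
  delta_pos=[
    [0, 0, 1],
    [0, 0, 1],
    [0, 0, 0],
    [0, 0, 0],
  ],
  fingers=[0.1, 0.1, 0.1, 0.1],
)

```text
time_s: 15.33
tcp_pos: [0.5255, -0.2107, 0.1972]
tool_rot: [-0.0, 0.147, 0.989, -0.0]
wrist_force: [1.2, 0.1, 0.3]
opening: 0.0246
grip_force: 59.5
```

Request:
step_arm(
  rot=[
    [0, 0, 0],
    [0, 0, 0],
    [0, 0, 0],
    [0, 0, 0],
  ],
  delta_pos=[
    [0, 0, 1],
    [0, 0, 1],
    [0, 0, 0],
    [0, 0, 0],
  ],
  fingers=[0.1, 0.1, 0.1, 0.1],
)

```text
time_s: 15.67
tcp_pos: [0.5255, -0.2106, 0.1951]
tool_rot: [-0.0, 0.147, 0.989, -0.0]
wrist_force: [0.2, 1.1, 0.0]
opening: 0.0241
grip_force: 59.4
```

Request:
step_arm(
  rot=[
    [0, 0, 0],
    [0, 0, 0],
    [0, 0, 0],
    [0, 0, 0],
  ],
  delta_pos=[
    [0, 0, 1],
    [0, 0, 1],
    [0, 0, 0],
    [0, 0, 0],
  ],
  fingers=[0.1, 0.1, 0.1, 0.1],
)

```text
time_s: 16.0
tcp_pos: [0.5254, -0.2106, 0.1931]
tool_rot: [-0.0, 0.147, 0.989, 0.0]
wrist_force: [0.6, 1.6, 0.3]
opening: 0.0245
grip_force: 59.4
```

Force is lower than I expected at this depth, so I'm checking the tube's height in the grip and whether the foot is really in the bore.

Run:
```python
from h import *
s=telemetry.read_state(); t=s["tcp_pos"]
c=camera("wrist"); P=cloud(c); d=np.hypot(P[...,0]-t[0],P[...,1]-t[1])
q=P[(d<.014)&(P[...,2]>.2)&(P[...,2]<.26)]; print(len(q),np.percentile(q[:,2],[50,80,90,95]))
f=c["frame"]; a=cv2.resize(f[180:420,220:420],None,fx=2,fy=2)
c=camera("scene"); u,v=px(c,[.525,-.21,.14]); b=cv2.resize(c["frame"][v-60:v+60,u-50:u+50],(400,480),interpolation=2)
cv2.imwrite("pics/c5.png",np.hstack([a,b]))
```

```text
6562 [0.22398023 0.22483323 0.22543348 0.23014949]
```

View pics/c5.png

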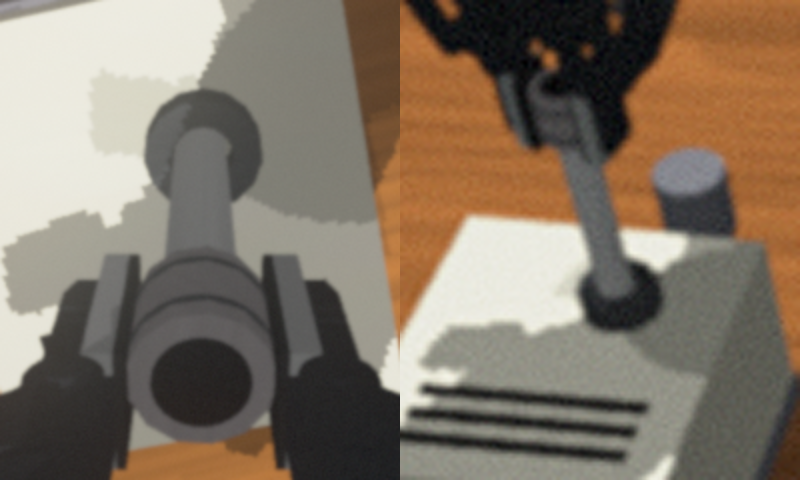

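The tube is properly inside the collar at (202,150) in the left crop and (610,290) in the right. Its foot is about 21 mm deep, so I'm going on in small steps.

Request:
step_arm(
  rot=[
    [0, 0, 0],
    [0, 0, 0],
    [0, 0, 0],
    [0, 0, 0],
  ],
  delta_pos=[
    [0, 0, 1],
    [0, 0, 1],
    [0, 0, 0],
    [0, 0, 0],
  ],
  fingers=[0.1, 0.1, 0.1, 0.1],
)

```text
time_s: 16.43
tcp_pos: [0.5255, -0.2106, 0.1911]
tool_rot: [-0.0, 0.147, 0.989, 0.0]
wrist_force: [0.7, 1.0, -0.9]
opening: 0.0246
grip_force: 59.4
```

Request:
step_arm(
  rot=[
    [0, 0, 0],
    [0, 0, 0],
    [0, 0, 0],
    [0, 0, 0],
  ],
  delta_pos=[
    [0, 0, 1],
    [0, 0, 0.5],
    [0, 0, 0],
    [0, 0, 0],
  ],
  fingers=[0.1, 0.1, 0.1, 0.1],
)

```text
time_s: 16.77
tcp_pos: [0.5256, -0.2106, 0.1897]
tool_rot: [-0.0, 0.147, 0.989, 0.0]
wrist_force: [-0.3, 1.5, 3.0]
opening: 0.0242
grip_force: 59.5
```

Request:
step_arm(
  rot=[
    [0, 0, 0],
    [0, 0, 0],
    [0, 0, 0],
    [0, 0, 0],
  ],
  delta_pos=[
    [0, 0, 1],
    [0, 0, 0.5],
    [0, 0, 0],
    [0, 0, 0],
  ],
  fingers=[0.1, 0.1, 0.1, 0.1],
)

```text
time_s: 17.1
tcp_pos: [0.5256, -0.2106, 0.1882]
tool_rot: [-0.0, 0.147, 0.989, -0.0]
wrist_force: [0.1, 1.3, 2.8]
opening: 0.0245
grip_force: 59.5
```

Request:
step_arm(
  rot=[
    [0, 0, 0],
    [0, 0, 0],
    [0, 0, 0],
  ],
  delta_pos=[
    [0, 0, 1],
    [0, 0, 0],
    [0, 0, 0],
  ],
  fingers=[0.1, 0.1, 0.1],
)

```text
time_s: 17.35
tcp_pos: [0.5254, -0.2105, 0.187]
tool_rot: [-0.0, 0.147, 0.989, 0.0]
wrist_force: [1.4, 0.5, 0.5]
opening: 0.0247
grip_force: 59.3
```

Request:
step_arm(
  rot=[
    [0, 0, 0],
    [0, 0, 0],
    [0, 0, 0],
  ],
  delta_pos=[
    [0, 0, 1],
    [0, 0, 0],
    [0, 0, 0],
  ],
  fingers=[0.1, 0.1, 0.1],
)

```text
time_s: 17.6
tcp_pos: [0.5254, -0.2105, 0.186]
tool_rot: [-0.0, 0.147, 0.989, 0.0]
wrist_force: [-0.3, 1.5, -0.2]
opening: 0.0245
grip_force: 59.3
```

Request:
step_arm(
  rot=[
    [0, 0, 0],
    [0, 0, 0],
    [0, 0, 0],
  ],
  delta_pos=[
    [0, 0, 1],
    [0, 0, 0],
    [0, 0, 0],
  ],
  fingers=[0.1, 0.1, 0.1],
)

```text
time_s: 17.85
tcp_pos: [0.5255, -0.2106, 0.1852]
tool_rot: [-0.0, 0.147, 0.989, 0.0]
wrist_force: [0.3, -0.0, 1.5]
opening: 0.0243
grip_force: 59.5
```

Request:
step_arm(
  rot=[
    [0, 0, 0],
    [0, 0, 0],
  ],
  delta_pos=[
    [0, 0, 1],
    [0, 0, 0.5],
  ],
  fingers=[0.1, 0.1],
)

```text
time_s: 18.02
tcp_pos: [0.5259, -0.2107, 0.1841]
tool_rot: [0.0, 0.147, 0.989, 0.0]
wrist_force: [1.3, 1.7, 5.8]
opening: 0.0245
grip_force: 59.6
```

Request:
step_arm(
  rot=[
    [0, 0, 0],
    [0, 0, 0],
  ],
  delta_pos=[
    [0, 0, 0.5],
    [0, 0, 0.5],
  ],
  fingers=[0.1, 0.1],
)

```text
time_s: 18.18
tcp_pos: [0.5259, -0.2107, 0.1832]
tool_rot: [0.0, 0.147, 0.989, 0.0]
wrist_force: [-0.5, 2.1, 6.9]
opening: 0.0241
grip_force: 59.6
```

Run:
```python
from h import *
s=telemetry.read_state(); t=s["tcp_pos"]; print(t,s["wrist_force"])
c=camera("wrist"); P=cloud(c); d=np.hypot(P[...,0]-t[0],P[...,1]-t[1])
q=P[(d<.014)&(P[...,2]>.2)&(P[...,2]<.26)]; print(len(q),np.percentile(q[:,2],[50,80,90,95])-t[2])
c=camera("top"); P=cloud(c); q=P[(np.abs(P[...,0]-.646)<.045)&(np.abs(P[...,1]-.105)<.038)&(P[...,2]>.012)&(P[...,2]<.08)]; print(len(q),q.mean(0))
```

```text
[ 0.52593021 -0.2107187   0.18322601] [-0.47854551  2.09521149  6.93913141]
6883 [0.03131115 0.03724607 0.07422691 0.07520866]
143 [0.64785886 0.10521669 0.0467072 ]
```

Drag of 6–7 N shows only while the tube is moving, and there is no slip in the grip. I'm continuing toward the stop, which is at most 34 mm deep (TCP about 0.180).

Request:
step_arm(
  rot=[
    [0, 0, 0],
    [0, 0, 0],
  ],
  delta_pos=[
    [0, 0, 0.5],
    [0, 0, 0.5],
  ],
  fingers=[0.1, 0.1],
)

```text
time_s: 18.45
tcp_pos: [0.5259, -0.2107, 0.1822]
tool_rot: [0.0, 0.147, 0.989, 0.0]
wrist_force: [-0.9, 1.6, 7.8]
opening: 0.0245
grip_force: 59.6
```

Request:
step_arm(
  rot=[
    [0, 0, 0],
    [0, 0, 0],
  ],
  delta_pos=[
    [0, 0, 0.5],
    [0, 0, 0.5],
  ],
  fingers=[0.1, 0.1],
)

```text
time_s: 18.62
tcp_pos: [0.5262, -0.2108, 0.1816]
tool_rot: [0.001, 0.147, 0.989, 0.0]
wrist_force: [-0.2, 2.5, 14.4]
opening: 0.0244
grip_force: 60.4
```

Request:
step_arm(
  rot=[
    [0, 0, 0],
    [0, 0, 0],
  ],
  delta_pos=[
    [0, 0, 0.5],
    [0, 0, 0.5],
  ],
  fingers=[0.1, 0.1],
)

```text
time_s: 18.78
tcp_pos: [0.5269, -0.2111, 0.1816]
tool_rot: [0.002, 0.147, 0.989, 0.0]
wrist_force: [-1.5, 3.2, 22.5]
opening: 0.0242
grip_force: 61.3
```

The stop is found at TCP 0.1816 m: force jumped from 8 to 22 N with no further travel. I'm easing the load, letting go and rising.

Request:
step_arm(
  rot=[
    [0, 0, 0],
    [0, 0, 0],
    [0, 0, 0],
    [0, 0, 0],
    [0, 0, 0],
    [0, 0, 0],
    [0, 0, 0],
  ],
  delta_pos=[
    [0, 0, -0.7],
    [0, 0, 0],
    [0, 0, 0],
    [0, 0, 0],
    [0, 0, 0],
    [0, 0, 0],
    [0, 0, 0],
  ],
  fingers=[0.1, 0.1, 0.5, 0.6, 0.6, 0.6, 0.6],
)

```text
time_s: 19.37
tcp_pos: [0.5254, -0.2107, 0.1803]
tool_rot: [-0.0, 0.147, 0.989, -0.0]
wrist_force: [0.6, 0.0, -0.2]
opening: 0.0514
grip_force: 0.0
```

Request:
step_arm(
  rot=[
    [0, 0, 0],
    [0, 0, 0],
    [0, 0, 0],
    [0, 0, 0],
    [0, 0, 0],
    [0, 0, 0],
    [0, 0, 0],
    [0, 0, 0],
  ],
  delta_pos=[
    [0, 0, -5],
    [0, 0, -15],
    [0, 0, -25],
    [0, 0, -30],
    [0, 0, -30],
    [0, 0, -15],
    [0, 0, 0],
    [0, 0, 0],
  ],
  fingers=[0.6, 0.6, 0.6, 0.6, 0.6, 0.6, 0.6, 0.6],
)

```text
time_s: 20.03
tcp_pos: [0.5259, -0.2108, 0.3013]
tool_rot: [0.001, 0.147, 0.989, 0.0]
wrist_force: [0.5, 0.9, -0.3]
opening: 0.0511
grip_force: 0.0
```

Run:
```python
from h import *
c=camera("wrist"); print(head(c,.526,-.21,.18,.26,.03)); cv2.imwrite("pics/w6.png",c["frame"])
P=cloud(c); d=np.hypot(P[...,0]-.526,P[...,1]+.21); q=P[(d<.03)&(np.abs(P[...,2]-.115)<.004)]; print(len(q),np.median(q[:,2]))
c=camera("top"); P=cloud(c); q=P[(np.abs(P[...,0]-.646)<.045)&(np.abs(P[...,1]-.105)<.038)&(P[...,2]>.012)&(P[...,2]<.08)]; print(len(q),q.mean(0))
for a in [("short",.4324,.2427,.08,.2)]: print(head(c,*a[1:]))
```

```text
(1302, np.float64(0.2142), array([ 0.5252, -0.2101]), 525.8, -210.2, 13.1)
791 0.11458647913157016
144 [0.64779841 0.10519752 0.04665462]
(139, np.float64(0.1124), array([0.4323, 0.243 ]), 432.3, 243.2, 13.0)
```

View pics/w6.png

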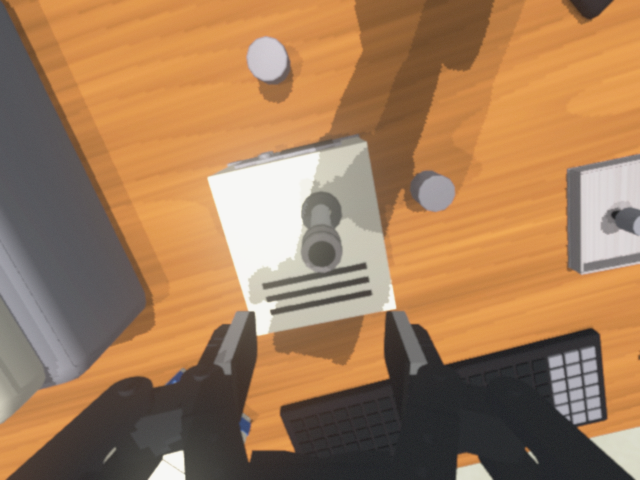

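The tube stands upright in the port at (321,230). Its head top is at 0.214 m, which puts the foot on the stop it reached. The plug is in the tray at (625,220) and everything is released, so I'm handing in.

```bash
python3 -c "
from h import *
print(r.close_job())"
```

```text
the job is handed in; nothing more can be done
None
```

I handed the job in at about 20 s of robot time: the plug is in the tray, and the long tube stands upright in the port, pushed home on the stop (about 32 mm deep, peak wrist force read 22.5 N) and released. The short tube hasn't moved and I saw no contact with the other things; the hand-in gave no verdict.

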